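Clear the photo stand and hold the camera boom at its mark

TASK

Get the photo corner of the keyboard meetup ready for a blank reference shot: lift the green canister off the grey photo stand by its handle and set it gently down, upright and wholly on the blue card, and let go of it. Then push the yellow lock button of the camera boom fully down, draw the boom out by its black knob until the red pointer is in line with the orange clip on the scale, and finish while still holding it there, because a spring pulls it back as soon as it is let go. Leave the keyboard, the switch tester and the jar where they are.

Things in the scene. Friction and masses are not known exactly. Their poses are not given: they have to be found in the camera images.
- boom: camera boom, fixed: dark foot 130 x 160 mm and post, on it a level grey sleeve (40 mm wide, from y = -90 to +150 mm, top 192 mm above the table). From its -y end the aluminium bar (22 mm wide, top 178 mm up) draws out along the boom's -y. A white scale ledge, ticks every 10 mm, runs along its +x side (to x = +74 mm, top 157 mm up). Origin: on the table, below the sleeve's centre line; z up
- boom_arm (a joint): how far the bar is drawn out, m: 0 fully in (the start), at most 0.18. It is positive along the boom's -y. It cannot move until the lock button is down. A spring pulls it in with 2.4 N at 0, rising to 3.5 N at 0.18. It slides easily
- knob (a point): middle of the black grip knob, an upright round post 24 mm in diameter on the bar's outer end, 178 to 233 mm above the table; this point is on its axis, 208 mm up (boom x = 0, y = -160 mm when in). Any grip yaw will do; it moves with the bar. Under it hangs the camera, 50 x 60 mm, down to 111 mm above the table
- pointer (a point): tip of the red pointer, which moves with the bar and sticks out of the slot in the sleeve's +x side over the scale (boom x = +45 mm, y = +120 mm when fully in, 164 mm above the table)
- clip: orange clip fixed somewhere on the scale, 24 mm long across it, 10 mm wide along it; origin at its centre, 162 mm above the table and 60 mm to the boom's +x, axes parallel to the boom's. It marks where the pointer tip has to come, beside it: tip and clip centre at the same place along the boom's y. The draw needed is 80 to 150 mm
- lock (a joint): how far the lock button is pushed down, m: 0 up (the start, locked), 0.008 fully down (unlocked). It moves at about 3 N and stays down once pushed
- lock_top (a point): centre of the top face of the yellow round lock button, 24 mm in diameter, on top of the sleeve (boom x = 0, y = -30 mm), 214 mm above the table when up and 206 mm when down. It is pushed straight down
- stand: photo stand, fixed: grey plate 110 x 110 mm on a black block, its top 45 mm above the table, in the path of the boom; origin under its centre on the table
- canister: green keycap canister with an aluminium lid and an arched steel handle, about 0.2 to 0.4 kg, closed; at the start upright on the stand. Body 62 mm in diameter, 85 mm high with the lid. Origin: centre of its underside; z up, x along the handle. While it stands on the stand the boom cannot be drawn out past it
- handle (a point): middle of the canister's handle: level round bar 10 mm thick, straight for 36 mm along the canister's x, its centre line 125 mm above the canister's underside, with 35 mm of free space between it and the lid. It does not swing
- card: blue square card lying fixed on the table, 120 x 120 mm, 2 mm thick; origin at its centre on the table, axes along its sides. The only blue card near the work
- tester: bystander: switch tester, a clear plate 90 x 90 mm with 16 coloured keys, 25 mm high; origin under its centre. It may lie near or far of the card
- keyboard: bystander: keyboard with white and grey keys, 90 mm (x) by 280 mm (y), 31 mm high; origin under its centre
- jar: bystander: amber jar with a white cap, 60 mm in diameter, 75 mm high; origin under its centre
Mind the look-alikes: they are no part of the job. Several things have the shape of the canister; the one meant has the colours described above. Of the things like the stand, leave any that is turquoise; of the rest the larger one is meant.

How it is judged (in metres and radians):
On the way, in this order (a step that is already met when the one before it is completed fails the run):
1. the canister is lifted clear of the stand in the gripper (height (world z) of canister above 0.06 m and contact force between canister and stand below 0.1 N and contact force between the fingers and canister above 0.5 N), for 0.1 s.
2. the canister stands upright on the blue card, released (x of canister in the frame of card between -0.032 and 0.032 m and y of canister in the frame of card between -0.032 and 0.032 m and height (world z) of canister below 0.008 m and angle between canister's own z axis and vertical below 0.1 rad and linear speed of canister below 0.02 m/s and contact force between the fingers and canister below 0.1 N), for 0.2 s.
3. the lock button is pushed down, the boom still in (value of joint lock above 0.0065 m and value of joint boom_arm below 0.02 m), for 0.05 s.
At the end, for the whole second after the job is handed in: Canister upright, at rest and released on the blue card, centre within 32 mm of the card's centre along each side, not touching the boom; lock button down; fingers hold the boom (over 1 N), pointer tip within 5 mm of the clip's centre line along the boom, at rest (under 10 mm/s) (all of step 2 and value of joint lock above 0.0055 m and y of pointer in the frame of clip between -0.005 and 0.005 m and velocity of joint boom_arm between -0.01 and 0.01 m/s and contact force between the fingers and boom_arm above 1 N and contact force between canister and boom_arm below 0.1 N); the arm keeps its last pose, push and grip.
It fails at once if the canister is dropped or thrown down (over 0.5 m/s near the table) (linear speed of canister above 0.5 m/s and height (world z) of canister below 0.04 m).
It fails at once if the canister is tipped (angle between canister's own z axis and vertical above 0.7 rad).
It fails at once if the switch tester is moved by more than 25 mm (distance of tester from where it was at the start of the episode above 0.025 m).
It fails at once if the keyboard is moved by more than 25 mm (distance of keyboard from where it was at the start of the episode above 0.025 m).
It fails at once if the jar is moved by more than 25 mm (distance of jar from where it was at the start of the episode above 0.025 m).
It also fails if it takes over 64 s, if anything falls off the work surface, if the arm or the gripper's body presses on something with over 40 N, if the wrist force passes 120 N, or if a joint passes its speed limit or range.

ROBOT

A 6-joint arm with a two-finger parallel gripper is mounted at the origin on the work surface. World frame = base frame: x ahead of the robot, y to its left, z up, the work surface at z = 0. Lengths are in mm, angles in degrees, forces in N, time in s.
With the tool pointing down it reaches from about 300 to 850 mm from the base axis. Payload 4.2 kg.
Tool frame: the origin (TCP) lies midway between the tips of the shut fingers; the grasp point (between the pads) lies 19 mm behind it; z points along the fingers, y is the line along which they close (so a half turn about z gives the same grasp; the last joint's range is limited). The gripper opens to 91 mm and grips with 3 to 60 N. Pads are 32 mm wide; open, the fingers measure 118 mm over their backs; the gripper's body (76 mm by 178 mm) begins 60 mm behind the grasp point.
Start: joints at [-77.235, 18.312, 89.639, -0, 72.044, -1.146], TCP at [138.245, -558.153, 187.376] pointing down, gripper open.
Joint ranges: [-177.97, 177.97], [-48.28, 115.42], [12.27, 149.76], [-77.06, 257.06], [2.81, 150.46], [-146.56, 146.56]. Speed limits (degrees/s): [147.25, 147.25, 180, 180, 180, 180].

INTERFACE

Orientations are given as [roll, pitch, yaw] about the fixed x, y, z axes, in that order (R = Rz(yaw) Ry(pitch) Rx(roll)).
In Python, from workcell import env gives the robot as it stands.
- The arm moves only by the tool jog_arm, never from a script. Its argument "steps" is one flat list of numbers, 5 for each row, row after row: the closure, from 0 (fully open) to 1 (shut), then the shift along the tool's x, y, z in cm, then the turn about the tool's z in degrees. A call has 1 to 20 rows; each row is the pose to reach, as a shift and turn from the pose commanded when the call began, along the tool's axes at that moment; what a row does not reach only later rows make up. A row lasts 1/10 s, in which the tool goes at most 50 mm and 8.59 degrees, less where a joint would pass 70% of its speed; a pose out of reach is approached as far as the arm can. A call with a gripper value outside its range is refused whole. The fingers move at their own pace and stop on an object; "force" is the grip in N (left out, the last holds). Time passes only in rows, so rows that repeat a pose let the fingers close. It gives the time, the measured TCP pose, the force and the opening at its end, in the units of the state.
- env.state(): the state, without advancing time (a new reading comes with each control period).
- env.grab_frame(name): name is "side" or "top" or "wrist"; returns the picture (480x640x3 uint8, red, green, blue); there is no depth.
- env.camera_params(name): a dict with "fx", "fy", "cx", "cy" (pixels), "R" (3x3) and "t" (3): a world point X has camera coordinates R X + t. Camera axes: x right, y down, z forward; pixel columns grow to the right and rows downward; lengths in mm; the calibration is good to about 2 mm. A picture is of the moment at which its call begins: read the wrist's pose just before it. camera_params takes no time and is no camera call; for the wrist camera it gives the pose at the moment of the call.
- env.job_done(): hands the job in, once; it reports no verdict.
The state is a dict: "time_s": time; "qpos": joint angles; "qvel": joint speeds; "effort": joint torques, N m; "ee_pos": TCP position; "ee_rot": TCP orientation; "force": force on the tool from outside, world axes, zero at the start; "torque": the same for the moment, N m; "gripper_width": finger opening in mm.
Only numpy, scipy, OpenCV 4.12 (cv2) and the standard library are available. Lean on these libraries where they do the work, as an engineer would, in place of code of your own. Each camera call takes 0.05 s, during which the arm holds its last target. There are 200 camera calls.

## Working session

There is one attempt and no reset: what is moved stays moved. The work goes in short steps, Python scripts to look and compute and a tool call to move; the robot and the scene stay as the last step left them, time stands still between calls to the robot, and variables do not carry over. Pictures are saved under pics/ and viewed, on a budget of 10 in all, crops included, one or two more only if the job needs it, and the job is handed in when it is done.

Besides the shell and the picture viewer there is one more tool, called after "Request:" as name(argument=value, ...), one argument or row to a line, values as JSON. jog_arm: Moves the arm, as the interface text tells. Its arguments: {"type":"object","properties":{"steps":{"type":"array","items":{"type":"number"}},"force":{"type":"number"}},"required":["steps"]}

```bash
mkdir -p pics; cat > h.py <<'E'
import numpy as np, cv2, json
from workcell import env
def grab(n,f):
    p=env.camera_params(n); im=env.grab_frame(n); cv2.imwrite(f'pics/{f}.png',im[:,:,::-1])
    np.savez(f'pics/{f}.npz',**{k:np.array(v) for k,v in p.items()}); return im,p
def load(f):
    return cv2.imread(f'pics/{f}.png')[:,:,::-1], dict(np.load(f'pics/{f}.npz'))
def ray(p,u,v):
    R=np.array(p['R']);t=np.array(p['t']); d=R.T@np.array([(u-p['cx'])/p['fx'],(v-p['cy'])/p['fy'],1.]); return -R.T@t,d
def plane(p,u,v,z):
    c,d=ray(p,u,v); return c+d*(z-c[2])/d[2]
def proj(p,X):
    c=np.array(p['R'])@np.array(X,float)+np.array(p['t']); return np.array([p['fx']*c[0]/c[2]+p['cx'],p['fy']*c[1]/c[2]+p['cy']])
E
python3 - <<'E'
from h import *
for n in('top','side'):
    im,p=grab(n,n+'0'); c,_=ray(p,0,0); print(n,p['fx'],c)
E
```

```text
top 569.2131783225258 [ 428.31115394   76.66096675 1191.04786088]
side 438.9524767448776 [228.48921439 601.12510423 729.50923963]
```

View pics/top0.png

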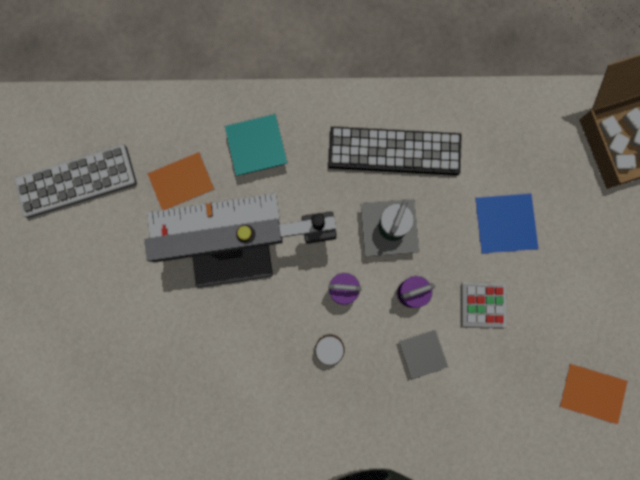

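View pics/side0.png

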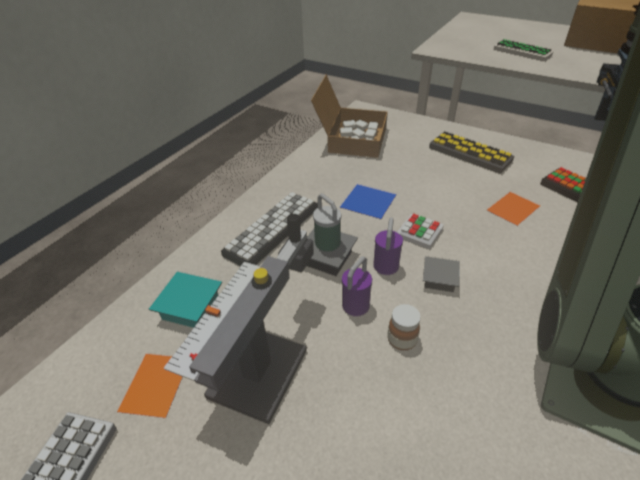

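Top view: the green canister with aluminium lid and steel handle is at (397,222). Purple look-alikes sit at (344,289) and (415,292). The grey stand under the canister is at (388,230), with a smaller grey block at (423,354) and a turquoise one at (256,145). The blue card is at (507,223), the tester at (484,306) and the jar at (329,351). On the boom, the button is at (245,233), the knob at (318,221), the clip at (209,210) and the pointer at (164,230). My choice is the green canister and the larger grey stand. Next is a close crop to check it, along with measurements.

```bash
cat > m.py <<'E'
from h import *
a,pa=load('top0'); b,pb=load('side0')
def mask(im,lo,hi): return cv2.inRange(cv2.cvtColor(np.ascontiguousarray(im),cv2.COLOR_RGB2HSV),lo,hi)
def blob(im,lo,hi,near,win=60):
    m=mask(im,lo,hi); w=np.zeros_like(m); u,v=near; w[max(v-win,0):v+win,max(u-win,0):u+win]=255; m&=w
    cs,_=cv2.findContours(m,0,2); c=max(cs,key=cv2.contourArea); M=cv2.moments(c); return (M['m10']/M['m00'],M['m01']/M['m00']),c
if __name__=='__main__':
    (u,v),c=blob(a,(105,120,40),(130,255,255),(507,223))
    r=np.array([plane(pa,*q,2)[:2] for q in cv2.boxPoints(cv2.minAreaRect(c))]); print('card',plane(pa,u,v,2),r.round(0).tolist())
    (u,v),c=blob(b,(105,120,40),(130,255,255),(368,200)); print('card side',plane(pb,u,v,2))
    (u,v),c=blob(a,(22,120,40),(35,255,255),(245,233),20);print('button top',(u,v),plane(pa,u,v,214),cv2.contourArea(c))
    (u,v),c=blob(a,(8,120,60),(20,255,255),(209,210),12);print('clip',(u,v),plane(pa,u,v,164))
    (u,v),c=blob(a,(0,150,60),(6,255,255),(164,230),12);print('pointer',(u,v),plane(pa,u,v,164),c[:,0].tolist())
    print('knob',plane(pa,318,219,233)); print('handle',plane(pa,395,232,170),plane(pa,405,206,170))
    A=cv2.resize(a[185:275,340:460],None,fx=4,fy=4,interpolation=2);B=cv2.resize(b[180:280,270:370],(400,360),interpolation=2)
    cv2.imwrite('pics/crop.png',np.hstack([A,B[:, :320]])[:,:,::-1])
E
python3 m.py
```

```text
card [ 620.38590595 -292.14398962    2.        ] [[675.0, -230.0], [685.0, -351.0], [567.0, -354.0], [557.0, -235.0]]
card side [ 621.85964455 -288.13051823    2.        ]
button top (244.1689189189189, 232.8783783783784) [573.69954204 228.61447199 214.        ] 148.0
clip (208.9189189189189, 209.6081081081081) [625.03176145 301.65952731 164.        ]
pointer (164.25555555555553, 231.17777777777778) [585.82809457 382.67585671 164.        ] [[164, 227], [163, 228], [163, 234], [165, 234], [166, 233], [166, 231], [165, 230], [165, 229], [164, 228]]
knob [593.48894193  99.74411908 233.        ]
handle [578.96496882 -38.10187777 170.        ] [626.68042627 -57.53138037 170.        ]
```

View pics/crop.png

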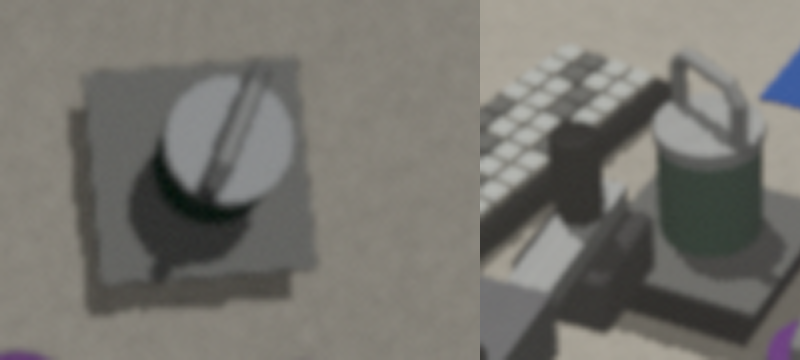

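The crop confirms a green canister with aluminium lid and steel handle on the grey plate, with the handle running from top px (391,232) to (405,203). I'll work out the hover.

```bash
cat >> h.py <<'E'
from scipy.spatial.transform import Rotation as Ro
def go(x,y,z,yaw=None):
    "shift in tool axes (cm) and turn (deg) to TCP x,y,z with tool x axis along yaw"
    s=env.state(); R=Ro.from_euler('xyz',s['ee_rot'],degrees=True).as_matrix()
    d=R.T@(np.array([x,y,z])-s['ee_pos'])/10; cur=np.degrees(np.arctan2(R[1,0],R[0,0]))
    t=None if yaw is None else -((yaw-cur+90)%180-90)
    print('t',s['time_s'],'pos',np.round(s['ee_pos'],1),'yaw',round(cur,1),'q6',np.round(s['qpos'],1)[5],'w',s['gripper_width'],'F',np.round(s['force'],1)); print('shift cm',d.round(2),'turn',t)
E
python3 - <<'E'
from h import *
a,p=load('top0')
print('lid',plane(p,397.5,219.5,130),'handle',plane(p,391.25,232.5,170),plane(p,405.5,202.5,170))
print(env.state()['ee_rot'])
go(600,-48,280,-26)
E
```

```text
lid [608.67643379 -47.91979886 130.        ] handle [578.12117416 -31.29036098 170.        ] [633.16550598 -58.62286144 170.        ]
[-1.79913430e+02 -2.36566306e-03  1.39093112e+01]
t 0.1 pos [ 138.1 -557.7  186.6] yaw 13.9 q6 -1.1 w 91.08622410381 F [ 0.1 -0.1  0.7]
shift cm [ 57.08 -38.38  -9.28] turn 39.90931121407837
```

Request:
jog_arm(
  steps=[0,0,0,-9,0,0,0,0,-9,0,0,57.5,-38.2,-11,40,0,57.5,-38.2,-11,40,0,57.5,-38.2,-11,40,0,57.5,-38.2,-11,40,0,57.5,-38.2,-11,40,0,57.5,-38.2,-11,40,0,57.5,-38.2,-11,40,0,57.5,-38.2,-11,40,0,57.5,-38.2,-11,40,0,57.5,-38.2,-11,40,0,57.5,-38.2,-11,40,0,57.5,-38.2,-11,40,0,57.5,-38.2,-11,40,0,57.5,-38.2,-11,40,0,57.5,-38.2,-11,40,0,57.5,-38.2,-11,40,0,57.5,-38.2,-11,40,0,57.5,-38.2,-11,40],
)

```text
time_s: 2.1
ee_pos: [603.6, -50.4, 297.6]
ee_rot: [180.0, -0.0, -26.2]
force: [-0.3, 0.6, 0.3]
gripper_width: 91.4
```

```bash
python3 - <<'E'
from h import *
im,p=grab('wrist','w1'); go(605,-46,151,-26)
print('pred handle px',proj(p,[605,-46,170]),proj(p,[605,-46,130]))
E
```

```text
t 2.15 pos [603.7 -50.4 297.8] yaw -26.2 q6 110.4 w 91.11476946063549 F [ 0.1 -0.7 -0.2]
shift cm [-0.08 -0.46 14.68] turn -0.20091181059862606
pred handle px [317.98617673 226.65681479] [318.43890585 218.76519021]
```

View pics/w1.png

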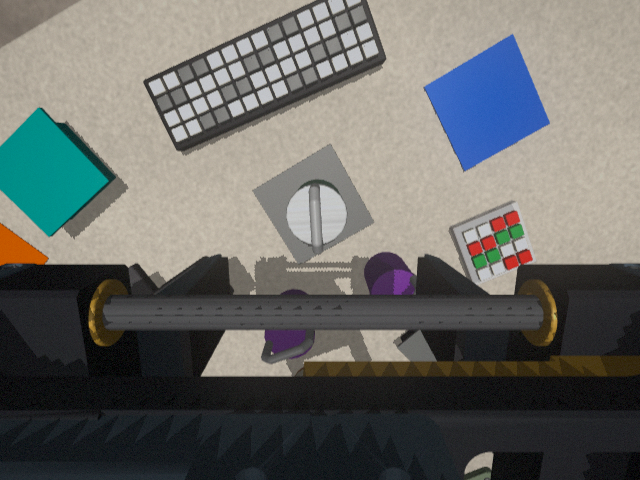

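The wrist view shows the green canister's lid centre at (316,213) and its handle near vertical from (314,185) to (317,250). The card is at (487,103), with its corners clearly visible.

```bash
python3 - <<'E'
from h import *
from m import blob
w,p=load('w1')
l=plane(p,316,213,130); print('lid',l)
A,B=plane(p,314,187,170),plane(p,317,248,170);print('handle',A,B,(A+B)/2,'yaw',np.degrees(np.arctan2(*(A-B)[1::-1])))
(u,v),c=blob(w,(105,120,40),(130,255,255),(487,103),80);print('card',plane(p,u,v,2))
print([plane(p,*q,2)[:2].round() for q in cv2.boxPoints(cv2.minAreaRect(c))])
h=(A+B)/2; print(h); go(l[0],l[1],151,-26)
E
```

```text
lid [611.32246458 -46.42158737 130.        ]
handle [638.27490555 -58.67882533 170.        ] [587.6425283  -36.34487659 170.        ] [612.95871693 -47.51185096 170.        ] yaw -23.802282576673797
card [ 623.21306906 -291.83776772    2.        ]
[array([ 680., -220.]), array([ 684., -346.]), array([ 566., -367.]), array([ 558., -235.])]
[612.95871693 -47.51185096 170.        ]
t 2.15 pos [603.7 -50.4 297.8] yaw -26.2 q6 110.4 w 91.11476946063549 F [ 0.1 -0.7 -0.2]
shift cm [ 0.5  -0.7  14.68] turn -0.20091181059862606
```

Request:
jog_arm(
  steps=[0,0.6,-0.6,0,-2,0,0.6,-0.6,4,-2,0,0.6,-0.6,8,-2,0,0.6,-0.6,11,-2,0,0.6,-0.6,13.5,-2,0,0.6,-0.6,14.7,-2,0,0.6,-0.6,14.7,-2,0,0.6,-0.6,14.7,-2,1,0.6,-0.6,14.7,-2,1,0.6,-0.6,14.7,-2,1,0.6,-0.6,14.7,-2,1,0.6,-0.6,14.7,-2,1,0.6,-0.6,14.7,-2,1,0.6,-0.6,14.7,-2,1,0.6,-0.6,14.7,-2,1,0.6,-0.6,14.7,-2,1,0.6,-0.6,14.7,-2,1,0.6,-0.6,14.7,-2],
  force=30,
)

```text
time_s: 3.95
ee_pos: [612.6, -46.4, 150.3]
ee_rot: [180.0, 0.0, -24.1]
force: [0.1, -0.8, 0.7]
gripper_width: 14.4
```

Request:
jog_arm(
  steps=[1,0,0,0,0,1,0,0,0,0,1,0,0,0,0,1,0,0,-0.5,0,1,0,0,-1.5,0,1,0,0,-3,0,1,0,0,-5,0,1,0,0,-7,0,1,0,0,-7,0],
)

```text
time_s: 4.85
ee_pos: [614.6, -46.6, 224.4]
ee_rot: [-179.9, -0.4, -24.1]
force: [0.3, -0.4, -0.1]
gripper_width: 0.5
```

```bash
python3 - <<'E'
from h import *
grab('side','s2'); a,p=load('s2'); go(622.5,-291,225,-24)
cv2.imwrite('pics/s2c.png',cv2.resize(a[100:300,220:480],(780,600),interpolation=2)[:,:,::-1])
E
```

```text
t 4.9 pos [613.5 -46.5 222.3] yaw -24.1 q6 108.7 w 0.48537757211480503 F [ 0.6 -0.5 -0.3]
shift cm [10.8  21.96 -0.25] turn -0.08877494281932741
```

View pics/s2c.png

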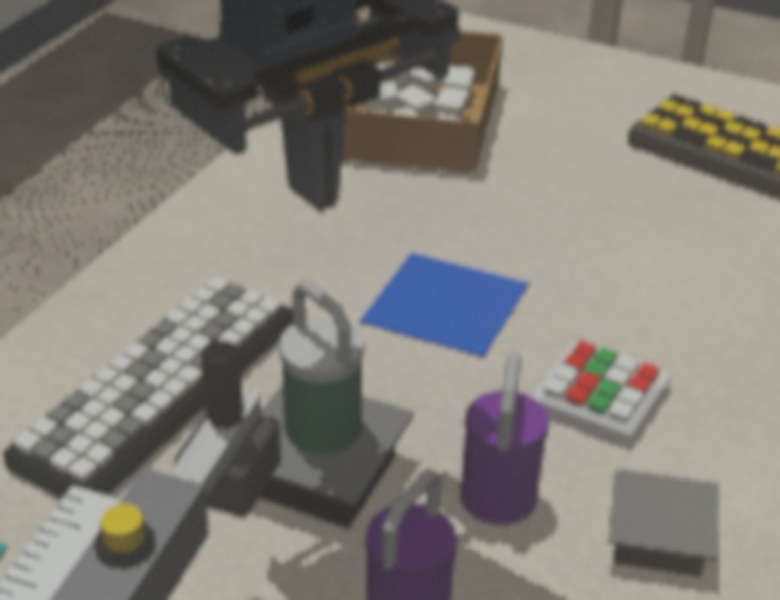

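The fingers shut empty (0.5 mm). The crop shows the canister still upright on the stand, handle top at crop (318,300). I'll check the geometry across views.

```bash
python3 - <<'E'
from h import *
a,p=load('s2'); b,q=load('side0')
print('tcp',proj(p,[613.5,-46.5,222.3]),'handle pred',proj(p,[612,-47,170]))
s=3.0
print('handle seen px', 220+np.array([305,335,318])/s, 100+np.array([290,325,300])/s)
d=cv2.absdiff(a[180:260,270:370],b[180:260,270:370]); print('diff side',d.mean(),d.max())
grab('wrist','w2');go(612,-47,280,-24)
ims=[a,b]
A=cv2.resize(a[160:260,290:370],(400,500),interpolation=2);B=cv2.resize(b[160:260,290:370],(400,500),interpolation=2)
cv2.imwrite('pics/cmp.png',np.hstack([A,B])[:,:,::-1])
E
```

```text
tcp [325.18913586 178.09192023] handle pred [326.3113711  198.77586686]
handle seen px [321.66666667 331.66666667 326.        ] [196.66666667 208.33333333 200.        ]
diff side 6.96225 52
t 4.95 pos [612.6 -46.4 220.7] yaw -24.1 q6 108.7 w 0.5241603517523492 F [-0.1  0.4  0.5]
shift cm [-0.03  0.08 -5.93] turn -0.09124013871684156
```

View pics/cmp.png

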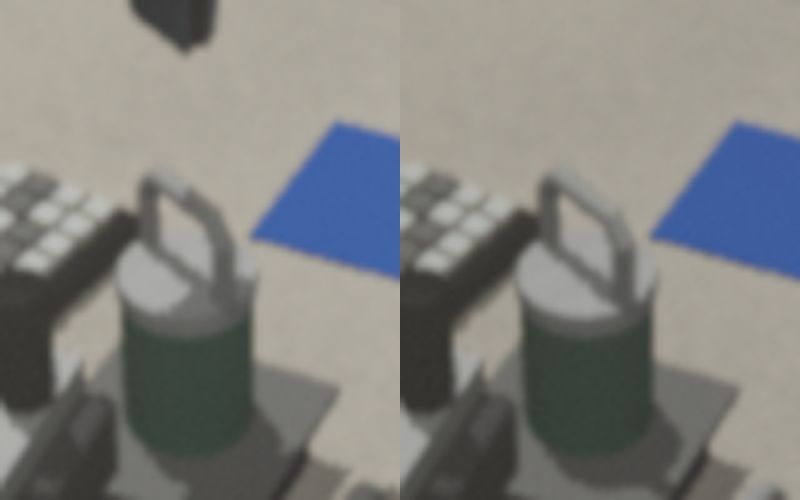

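The canister never moved. The fingertip shows at side px (327,170), where the reported TCP projects to (325,178), so the real tip sits roughly 20 mm higher than reported and the fingers closed above the bar. I'll grip again at a reported z of about 135, which is safe above the lid either way, and open before descending.

Request:
jog_arm(
  steps=[0,0,0,0,0,0,0,0,0,0,0,0,0,0,0,0,0,0,0,0,0,0,0,0,0,0,0,0,0,0,0,0,0,0,0,0,0,0,0,0,0,0,0,0,0,0,0,0,0,0,0,0,0,0,0,0,0,0,3,0,0,0,0,6,0,0,0,0,7.5,0,0,0,0,8.5,0,0,0,0,8.5,0,0,0,0,8.5,0],
)

```text
time_s: 6.65
ee_pos: [613.2, -46.4, 136.1]
ee_rot: [-180.0, -0.1, -24.1]
force: [-0.0, 0.5, 0.5]
gripper_width: 91.1
```

```bash
python3 - <<'E'
from h import *
from scipy.ndimage import label
w,p=grab('wrist','w3'); a,q=grab('side','s3'); go(612,-47,135,-24)
A=cv2.resize(a[150:270,270:390],(400,400),interpolation=2);B=cv2.resize(w,(533,400))[:, 67:467]
cv2.imwrite('pics/cmp3.png',np.hstack([A,B])[:,:,::-1])
E
```

```text
t 6.75 pos [613.5 -46.5 136.7] yaw -24.1 q6 108.7 w 91.32657101126203 F [-0.3 -0.5  0.2]
shift cm [-0.11  0.11  0.17] turn -0.0878940182812471
```

View pics/cmp3.png

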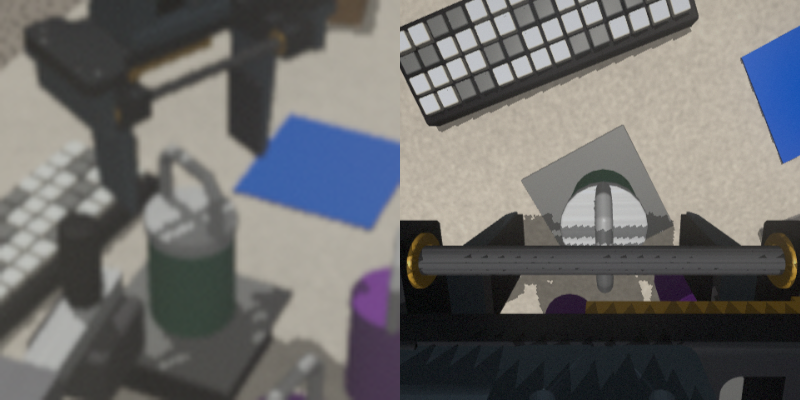

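The fingers straddle the handle, centred on it, but in the side view their tips reach only slightly below the bar, so the roughly 20–25 mm offset holds. I'll go 1 cm lower and close.

Request:
jog_arm(
  steps=[0,0,0,0.5,0,0,0,0,1,0,1,0,0,1,0,1,0,0,1,0,1,0,0,1,0,1,0,0,1,0,1,0,0,1,0,1,0,0,1,0,1,0,0,1,0,1,0,0,1,0,1,0,0,1,0,1,0,0,1,0,1,0,0,1,0,1,0,0,1,0,1,0,0,1,0,1,0,0,1,0],
  force=30,
)

```text
time_s: 8.35
ee_pos: [612.4, -46.5, 125.3]
ee_rot: [180.0, 0.0, -24.1]
force: [-0.0, -0.5, 1.2]
gripper_width: 9.3
```

Gripped at about 10 mm. Lifting now.

Request:
jog_arm(
  steps=[1,0,0,-0.5,0,1,0,0,-1.5,0,1,0,0,-3,0,1,0,0,-4.5,0,1,0,0,-5.5,0,1,0,0,-6,0,1,0,0,-6,0,1,0,0,-6,0],
)

```text
time_s: 9.15
ee_pos: [612.1, -46.3, 184.7]
ee_rot: [180.0, 0.1, -24.1]
force: [-1.0, -0.3, -4.2]
gripper_width: 9.7
```

```bash
python3 - <<'E'
from h import *
w,p=grab('wrist','w4'); a,q=grab('side','s4'); go(622.5,-291,185,-24)
A=cv2.resize(a[130:250,270:390],(400,400),interpolation=2);B=cv2.resize(w,(533,400))[:, 67:467]
cv2.imwrite('pics/cmp4.png',np.hstack([A,B])[:,:,::-1])
E
```

```text
t 9.25 pos [612.1 -46.3 184.4] yaw -24.1 q6 108.7 w 9.140846780272597 F [-0.5 -0.7 -4.3]
shift cm [10.94 21.91 -0.06] turn -0.09069663637004055
```

View pics/cmp4.png

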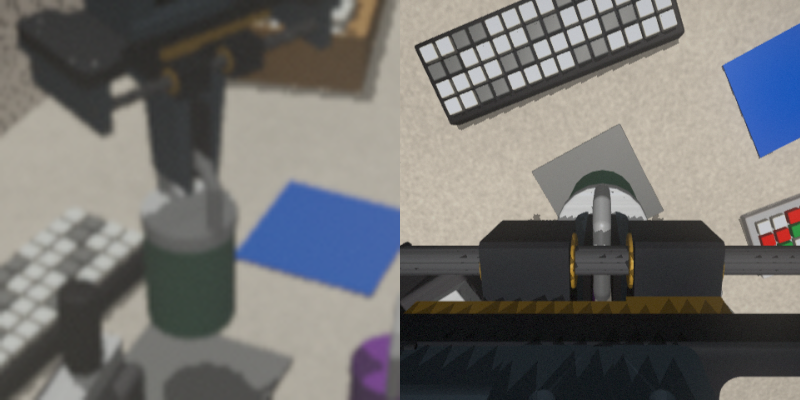

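The canister is lifted clear and upright, and the force matches its weight. I'll carry it to the card.

Request:
jog_arm(
  steps=[1,0.5,1,0,0,1,1.5,3,0,0,1,3,6,0,0,1,4.5,9,0,0,1,6,12,0,0,1,7.5,15,0,0,1,9,18,0,0,1,10,20,0,0,1,10.6,21.3,0,0,1,10.9,21.9,0,0,1,10.9,21.9,2,0,1,10.9,21.9,4,0,1,10.9,21.9,6,0,1,10.9,21.9,7.5,0,1,10.9,21.9,8.5,0,1,10.9,21.9,9,0,1,10.9,21.9,9.2,0,1,10.9,21.9,9.2,0],
)

```text
time_s: 11.05
ee_pos: [623.1, -290.7, 93.9]
ee_rot: [180.0, -0.1, -24.1]
force: [-0.4, 0.7, -2.9]
gripper_width: 9.6
```

```bash
python3 - <<'E'
from h import *
a,q=grab('side','s5'); go(622.5,-291,82.5,-24)
print('expected base centre px',proj(q,[622,-291,12]))
cv2.imwrite('pics/s5c.png',cv2.resize(a[120:250,300:460],(640,520),interpolation=2)[:,:,::-1])
E
```

```text
t 11.1 pos [ 623.2 -290.8   94.2] yaw -24.1 q6 88.1 w 9.57345441366071 F [-0.2  0.7 -4. ]
shift cm [-0.06  0.04  1.16] turn -0.07646474513798296
expected base centre px [368.6782136  197.44813569]
```

View pics/s5c.png

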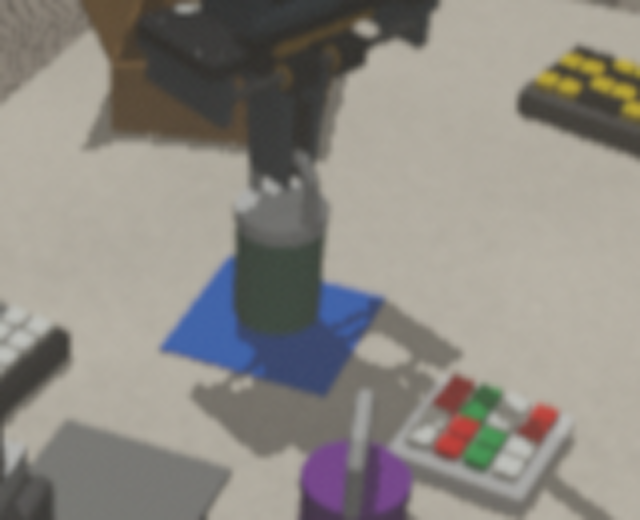

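The canister is upright and centred over the card, hovering about 1 cm up. Lowering gently.

Request:
jog_arm(
  steps=[1,0,0,0.3,0,1,0,0,0.6,0,1,0,0,0.8,0,1,0,0,1.0,0,1,0,0,1.1,0,1,0,0,1.2,0,1,0,0,1.2,0],
)

```text
time_s: 11.8
ee_pos: [622.8, -291.3, 82.3]
ee_rot: [180.0, -0.1, -24.1]
force: [-0.7, -0.3, 1.6]
gripper_width: 9.3
```

The force has reversed to +1.6 N, so it is seated. Releasing, then retracting straight up.

Request:
jog_arm(
  steps=[0.8,0,0,0,0,0.6,0,0,0,0,0.4,0,0,0,0,0.2,0,0,0,0,0,0,0,0,0,0,0,0,0,0,0,0,0,0,0,0,0,0,0,0,0,0,0,0,0,0,0,0,0,0,0,0,0,0,0,0,0,0,-1,0,0,0,0,-3,0,0,0,0,-7,0,0,0,0,-11,0,0,0,0,-15,0,0,0,0,-19,0,0,0,0,-22,0,0,0,0,-22,0],
)

```text
time_s: 13.7
ee_pos: [624.4, -291.6, 308.2]
ee_rot: [180.0, -0.7, -24.1]
force: [0.7, -1.2, -0.3]
gripper_width: 91.1
```

```bash
python3 - <<'E'
from h import *
from m import mask,blob
a,q=grab('side','s6'); b,pt=load('top0')
# boom axis from top view: sleeve top edges (z=192) bright/dark; use knob+button+clip
bt=plane(pt,244.2,232.9,214)[:2]; kn=plane(pt,318,219,233)[:2]
d=(kn-bt)/np.linalg.norm(kn-bt); print('axis',d,'len',np.linalg.norm(kn-bt))
go(bt[0],bt[1],300,None)
cv2.imwrite('pics/s6c.png',cv2.resize(a[120:320,220:480],(780,600),interpolation=2)[:,:,::-1])
E
```

```text
axis [ 0.15213287 -0.98836005] len 130.33298523657214
t 13.75 pos [ 623.5 -291.2  304.9] yaw -24.1 q6 88.1 w 91.1015281163778 F [-0.3 -0.4 -1. ]
shift cm [-25.77 -45.41   0.31] turn None
```

View pics/s6c.png

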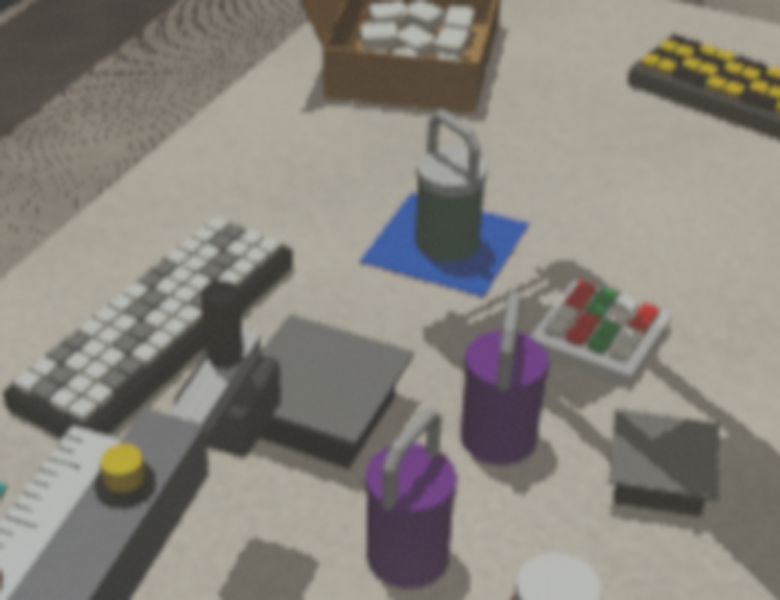

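The canister stands released and upright on the card, the stand is empty, and the bystanders haven't moved. Top-view geometry agrees: button to knob measures 130.3 mm against 130 mm nominal, and the clip is at boom x = 61.8. The draw comes out at about 86 mm. Next I shut the fingers and go above the button.

Request:
jog_arm(
  steps=[1,-25.8,-45.4,0,-33,1,-25.8,-45.4,0,-33,1,-25.8,-45.4,0,-33,1,-25.8,-45.4,0,-33,1,-25.8,-45.4,0,-33,1,-25.8,-45.4,0,-33,1,-25.8,-45.4,0,-33,1,-25.8,-45.4,0,-33,1,-25.8,-45.4,0,-33,1,-25.8,-45.4,0,-33,1,-25.8,-45.4,0,-33,1,-25.8,-45.4,0,-33,1,-25.8,-45.4,0,-33,1,-25.8,-45.4,0,-33,1,-25.8,-45.4,4,-33,1,-25.8,-45.4,7,-33,1,-25.8,-45.4,8,-33,1,-25.8,-45.4,8,-33],
)

```text
time_s: 15.55
ee_pos: [572.0, 227.5, 220.1]
ee_rot: [179.9, 0.2, 8.8]
force: [-0.2, -0.5, 1.1]
gripper_width: 0.5
```

```bash
python3 - <<'E'
from h import *
from m import blob
w,p=grab('wrist','w7'); a,q=grab('side','s7'); go(573.7,228.6,185,9)
for n,im,pp in(('w',w,p),('s',a,q)):
    u=proj(pp,[573.7,228.6,214]).round().astype(int); print(n,'pred',u)
    try:
        (x,y),c=blob(im,(22,120,40),(35,255,255),tuple(u),40); print('yellow',x,y,cv2.boundingRect(c),plane(pp,x,y,214))
    except Exception as e: print(e)
S=cv2.resize(a[180:330,170:320],(400,400),interpolation=2);B=cv2.resize(w,(533,400))[:, 67:467]
cv2.imwrite('pics/cmp7.png',np.hstack([S,B])[:,:,::-1])
E
```

```text
t 15.65 pos [573.5 228.6 222.9] yaw 8.8 q6 101.8 w 0.5560602734924417 F [-0.4 -0.3  0.4]
shift cm [0.01 0.01 3.79] turn -0.15016647203472644
w pred [322 265]
yellow 319.5191637630662 248.62921022067363 (300, 236, 40, 44) [582.87311702 231.59487335 214.        ]
s pred [262 273]
yellow 260.34452736318406 275.5348258706467 (254, 268, 13, 15) [571.75562443 234.93859565 214.        ]
```

Request:
jog_arm(
  steps=[1,0.2,0,0.5,0,1,0.2,0,1,0,1,0.2,0,1.5,0,1,0.2,0,2,0,1,0.2,0,2.4,0,1,0.2,0,2.6,0,1,0.2,0,2.8,0,1,0.2,0,2.8,0],
)

```text
time_s: 16.45
ee_pos: [574.3, 229.3, 193.1]
ee_rot: [180.0, 0.0, 8.9]
force: [-0.7, -0.8, -0.3]
gripper_width: 0.3
```

Request:
jog_arm(
  steps=[1,0,0,0.2,0,1,0,0,0.4,0,1,0,0,0.6,0,1,0,0,0.6,0],
)

```text
time_s: 16.85
ee_pos: [574.4, 229.3, 187.2]
ee_rot: [180.0, 0.0, 8.9]
force: [-0.5, 0.3, 0.3]
gripper_width: 0.4
```

Request:
jog_arm(
  steps=[1,0,0,0.2,0,1,0,0,0.4,0,1,0,0,0.5,0,1,0,0,0.5,0],
)

```text
time_s: 17.25
ee_pos: [574.5, 229.3, 182.3]
ee_rot: [180.0, -0.0, 8.9]
force: [0.3, -0.1, 2.0]
gripper_width: 0.4
```

```bash
python3 - <<'E'
from h import *
w,p=grab('wrist','w8'); a,q=grab('side','s8'); go(573.7,228.6,185,9)
print('tcp side px',proj(q,[573.7,229,182]),'+25',proj(q,[573.7,229,207]))
S=cv2.resize(a[200:320,200:320],(400,400),interpolation=2);B=cv2.resize(w,(533,400))[:, 67:467]
cv2.imwrite('pics/cmp8.png',np.hstack([S,B])[:,:,::-1])
E
```

```text
t 17.35 pos [574.5 229.3 182.3] yaw 8.9 q6 101.8 w 0.4847817949010733 F [ 0.1 -0.7  1.5]
shift cm [-0.09  0.06 -0.27] turn -0.08790207812018025
tcp side px [263.71413022 286.01228785] +25 [262.0340512 275.7509115]
```

View pics/cmp8.png

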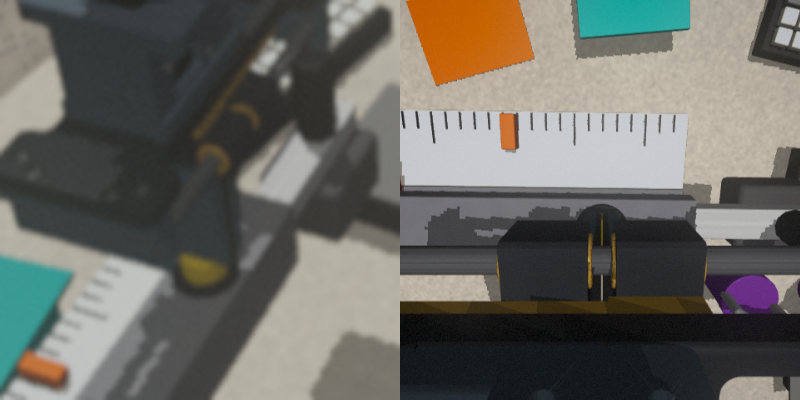

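The shut fingers rest on the yellow button with 1.5–2 N starting. Pushing on, I need the 8 mm travel and then a hard stop.

Request:
jog_arm(
  steps=[1,0,0,0.2,0,1,0,0,0.4,0,1,0,0,0.6,0,1,0,0,0.8,0,1,0,0,0.8,0],
)

```text
time_s: 17.85
ee_pos: [574.7, 229.4, 179.3]
ee_rot: [-180.0, -0.2, 8.9]
force: [-6.1, -3.9, 22.0]
gripper_width: 0.1
```

The force rose to 22 N after about 8 mm of travel, so the button is at its stop. Next: up, open, move over the knob 13 cm along the boom, then take a close look.

Request:
jog_arm(
  steps=[1,0,0,-1,0,1,0,0,-4,0,0,0,0,-8.5,0,0,-0.1,3,-8.5,0,0,-0.1,8,-8.5,0,0,-0.1,11.5,-8.5,0,0,-0.1,13,-8.5,0,0,-0.1,13,-8.5,0,0,-0.1,13,-8.5,0,0,-0.1,13,-8.5,0,0,-0.1,13,-8.5,0,0,-0.1,13,-8.5,0,0,-0.1,13,-8.5,0,0,-0.1,13,-8.5,0],
)

```text
time_s: 19.25
ee_pos: [593.5, 101.1, 259.3]
ee_rot: [180.0, -0.0, 8.9]
force: [-0.2, -0.2, -0.2]
gripper_width: 90.5
```

```bash
python3 - <<'E'
from h import *
w,p=grab('wrist','w9'); a,q=grab('side','s9'); go(593.5,100.1,163,9)
print('knob top pred w',proj(p,[593.5,100.1,233])*400/480-[67,0]+[400,0])
S=cv2.resize(a[170:320,200:350],(400,400),interpolation=2);B=cv2.resize(w,(533,400))[:, 67:467]
cv2.imwrite('pics/cmp9.png',np.hstack([S,B])[:,:,::-1])
E
```

```text
t 19.35 pos [593.6 100.9 259.3] yaw 8.9 q6 89.6 w 91.02907896092356 F [-0.2  0.5  1.1]
shift cm [-0.02  0.07  9.63] turn -0.07834467495565889
knob top pred w [603.88843232 215.10294997]
```

View pics/cmp9.png

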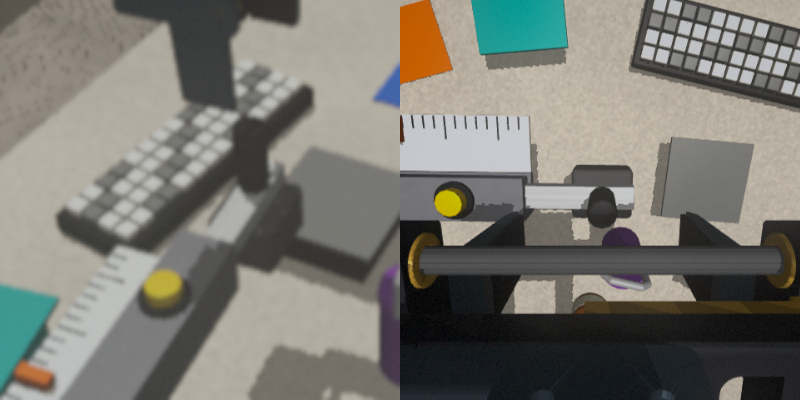

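The button looks pressed, and the knob top sits at composite (602,207), within a few mm of prediction and between the fingers. Descend and grip.

Request:
jog_arm(
  steps=[0,0,0,3,0,0,0,0,6,0,0,0,0,8,0,0,0,0,9.2,0,0,0,0,9.5,0,0,0,0,9.5,0,1,0,0,9.5,0,1,0,0,9.5,0,1,0,0,9.5,0,1,0,0,9.5,0,1,0,0,9.5,0,1,0,0,9.5,0,1,0,0,9.5,0,1,0,0,9.5,0,1,0,0,9.5,0,1,0,0,9.5,0,1,0,0,9.5,0,1,0,0,9.5,0],
  force=40,
)

```text
time_s: 21.15
ee_pos: [593.5, 100.9, 164.3]
ee_rot: [-180.0, 0.0, 8.9]
force: [-0.7, 1.6, 0.2]
gripper_width: 23.4
```

The knob is held at about 24 mm. Drawing 80 mm first, then measuring.

Request:
jog_arm(
  steps=[1,0,0.5,0,0,1,0,1.5,0,0,1,0,3,0,0,1,0,4.5,0,0,1,0,6,0,0,1,0,7.2,0,0,1,0,7.8,0,0,1,0,8,0,0,1,0,8,0,0],
)

```text
time_s: 22.05
ee_pos: [605.0, 20.2, 164.3]
ee_rot: [180.0, 0.1, 8.8]
force: [-5.1, 0.9, 2.2]
gripper_width: 23.8
```

```bash
python3 - <<'E'
from h import *
from m import blob,mask
a,p=grab('top','t10'); s,q=grab('side','s10'); go(593.5,100.9,164,9)
d=np.array([.152,-.988]);xb=np.array([.988,.152]);bt=np.array([573.7,228.6])
def bf(X): r=X[:2]-bt; return np.round([r@xb,-30-r@d],1)
for n,im,pp,cp in(('top',a,p,(209,210)),('side',s,q,tuple(proj(q,[625,301.7,164]).round().astype(int)))):
    for nm,lo,hi in(('clip',(8,120,60),(20,255,255)),('ptr',(0,150,60),(6,255,255)),('ptr2',(172,150,60),(180,255,255))):
        try:
            (u,v),c=blob(im,lo,hi,cp,25); pts=c[:,0]; print(n,nm,(round(u,1),round(v,1)),cv2.contourArea(c),'boom xy',bf(plane(pp,u,v,164)),'verts',[bf(plane(pp,*x,164)).tolist() for x in pts[:12]])
        except Exception as e: print(n,nm,'none')
cp=proj(q,[625,301.7,164]).round().astype(int)
S=cv2.resize(s[cp[1]-30:cp[1]+30,cp[0]-30:cp[0]+30],(400,400),interpolation=2);T=cv2.resize(a[185:245,180:240],(400,400),interpolation=2)
cv2.imwrite('pics/cmp10.png',np.hstack([S,T])[:,:,::-1])
E
```

```text
t 22.15 pos [605.   20.5 164.3] yaw 8.9 q6 82.0 w 23.233353794699333 F [-5.8  3.6  1.8]
shift cm [ 0.1  -8.12  0.03] turn -0.13389896039079474
top clip (195.1, 190.3) 263.0 boom xy [101.8  54.8] verts [[115.1, 73.7], [87.1, 77.3], [86.8, 75.5], [88.4, 73.4], [87.8, 69.8], [89.3, 67.7], [89.0, 65.9], [90.6, 63.9], [90.0, 60.2], [91.6, 58.1], [91.3, 56.3], [92.8, 54.3]]
top ptr (208.3, 224.3) 12.5 boom xy [34.8 39.2] verts [[41.1, 38.9], [39.5, 40.9], [32.2, 41.9], [30.0, 40.4], [29.8, 38.5], [31.3, 36.5], [33.1, 36.2], [35.3, 37.8], [38.9, 37.3]]
top ptr2 none
side clip (212.1, 310.3) 61.0 boom xy [64.6 34.6] verts [[77.5, 29.7], [76.3, 31.5], [76.7, 33.9], [74.4, 37.6], [69.0, 40.0], [65.9, 38.8], [63.2, 40.0], [60.1, 38.9], [57.5, 40.1], [52.8, 38.3], [52.0, 33.6], [53.1, 31.8]]
side ptr (221.0, 315.1) 4.0 boom xy [45.5 38. ] verts [[49.8, 37.1], [48.7, 38.9], [47.1, 38.3], [44.5, 39.5], [41.5, 38.4], [42.5, 36.6], [45.6, 37.8], [48.2, 36.6]]
side ptr2 none
```

View pics/cmp10.png

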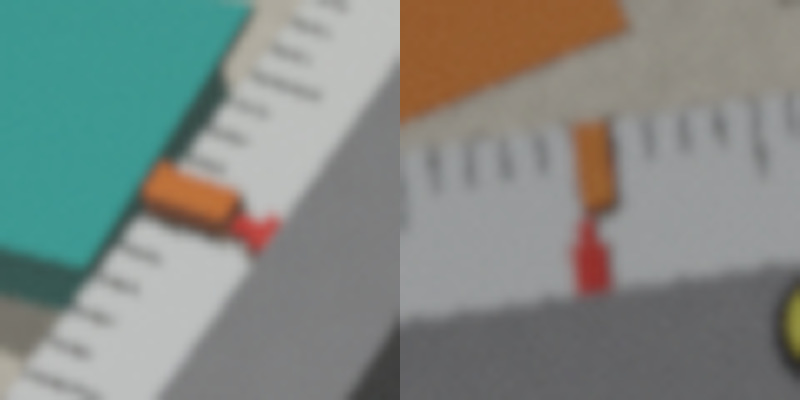

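The side and top crops show the pointer just short of the clip. The pointer is at boom y ≈ 38.5 and the clip at 34.5, so I need about 4 mm more, plus a 1 mm sideways relief.

Request:
jog_arm(
  steps=[1,-0.1,0.2,0,0,1,-0.1,0.4,0,0,1,-0.1,0.4,0,0,1,-0.1,0.4,0,0,1,-0.1,0.4,0,0],
)

```text
time_s: 22.65
ee_pos: [605.5, 17.4, 164.3]
ee_rot: [180.0, 0.0, 8.9]
force: [-3.2, 1.3, 1.7]
gripper_width: 23.6
```

```bash
python3 - <<'E'
from h import *
from m import blob
a,p=grab('top','t11'); s,q=grab('side','s11'); go(593.5,100.9,164,9)
d=np.array([.152,-.988]);xb=np.array([.988,.152]);bt=np.array([573.7,228.6])
def bf(X): r=X[:2]-bt; return np.round([r@xb,-30-r@d],1)
R=((0,150,60),(6,255,255));O=((8,120,60),(20,255,255))
for n,im,pp,cp in(('top',a,p,(209,210)),('side',s,q,(212,310))):
    for nm,h,c,w in(('clip',O,cp,12),('ptr',R,cp,25)):
        try: (u,v),k=blob(im,*h,c,w); print(n,nm,bf(plane(pp,u,v,164)),cv2.contourArea(k))
        except Exception as e: print(n,nm,'none')
T=cv2.resize(a[185:245,180:240],(400,400),interpolation=2);S=cv2.resize(s[280:340,182:242],(400,400),interpolation=2)
cv2.imwrite('pics/cmp11.png',np.hstack([S,T])[:,:,::-1])
E
```

```text
t 22.75 pos [605.5  17.5 164.3] yaw 8.9 q6 81.7 w 23.261172467357916 F [-3.5  1.6  0.2]
shift cm [ 0.11 -8.42  0.03] turn -0.08447369025691387
top clip [61.5 34.4] 38.0
top ptr [35.  36.1] 11.0
side clip [64.8 34.7] 61.5
side ptr [45.3 35.3] 2.0
```

View pics/cmp11.png

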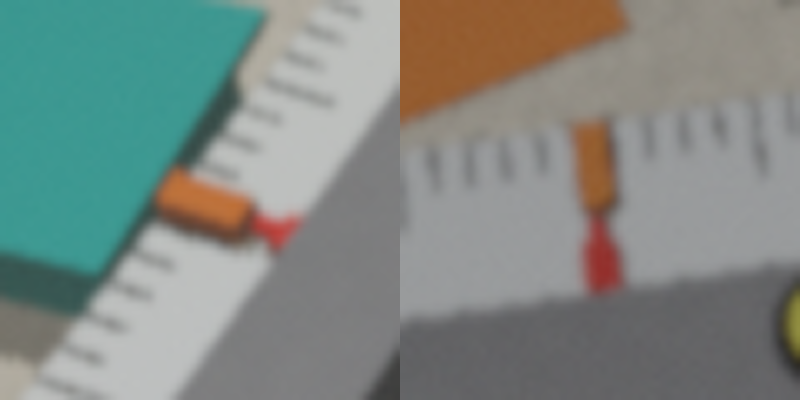

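The pointer tip now lines up with the clip's centre line, with about 1 mm left (0.6 mm by the side view, 1.7 mm by the top). One small nudge, then settle and hand in.

Request:
jog_arm(
  steps=[1,0,0.1,0,0,1,0,0.1,0,0,1,0,0.1,0,0,1,0,0.1,0,0,1,0,0.1,0,0,1,0,0.1,0,0],
)

```text
time_s: 23.35
ee_pos: [605.6, 16.6, 164.3]
ee_rot: [180.0, 0.0, 8.9]
force: [-4.4, 1.9, 0.4]
gripper_width: 23.3
```

```bash
python3 - <<'E'
from h import *
go(593.5,100.9,164,9); print(env.job_done())
E
```

```text
t 23.35 pos [605.6  16.6 164.3] yaw 8.9 q6 81.6 w 23.307897209285453 F [-4.4  1.9  0.4]
shift cm [ 0.11 -8.51  0.03] turn -0.08353978908195359
the job is handed in; nothing more can be done
None
```

I set the green canister on the blue card and let go of it. I then pushed the lock button to its stop and drew the boom about 85 mm, until the pointer was beside the orange clip. I handed in at 23.4 s, still holding the knob.

**Last checks**
- **Canister:** a side view after release showed it upright on the card. It was set down within a few mm of the measured card centre.
- **Lock button:** it stopped hard at 22 N after about 8 mm of travel.
- **Pointer:** before a last 1 mm nudge it was 0.6 mm (side view) to 1.7 mm (top view) short of the clip's centre line. I took no picture after the nudge, but the TCP moved about 0.9 mm as asked.
- **Grip:** the fingers held the knob at a 23.3 mm opening with the grip set to 40 N.
- **Bystanders:** the keyboard and tester looked unmoved by eye after the canister was released; only the jar's cap showed in that view. I measured none of them and did not check again later.

**What disagreed**
- **Missed first grasp:** the first try closed on nothing above the handle, and the canister did not move. The real fingertips sit about 25 mm higher than the reported TCP, so I gripped again lower.
- **Side load:** about 4 N of sideways force stayed on the knob at hand-in.
- **Pictures:** I viewed 14, against a budget of 10.

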